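# Close and park the kitchen slicer

### The arm

A 7-joint arm with a two-finger parallel gripper is mounted at the origin on a cart in front of the work surface, level with it; the furniture and walls round the work are solid. World frame = base frame: x ahead of the robot, y to its left, z up, the work surface at z = 0. Lengths are in m, angles in degrees, forces in N, time in s.
With the tool pointing down it reaches from about 0.425 to 0.875 m from the base axis. Payload 9.9 kg.
Tool frame: the origin (TCP) lies midway between the tips of the shut fingers; the grasp point (between the pads) lies manip.grasp_offset behind it (manip.grasp_offset is the distance from the TCP to the grasp point, in m); z points along the fingers, y is the line along which they close (so a half turn about z gives the same grasp; the last joint's range is limited). The gripper opens to 85 mm and grips with 20 to 120 N. Pads are 22 mm wide; open, the fingers measure 114 mm over their backs; the gripper's body (76 mm by 85 mm) begins 54 mm behind the grasp point. The pads swing forward as they close: fully open they stand 13 mm farther back than shut.
Start: joints at [69.11, 32.985, 1.427, 82.34, -0.859, 64.687, -3.237], TCP at [0.187, -0.649, 0.231] pointing down, gripper open.
Joint ranges: [-157.87, 157.87], [-19.46, 123.44], [-87.15, 90], [11.01, 140.99], [-62.26, 242.26], [9.8, 113.94], [-161.44, 161.44]. Speed limits (degrees/s): [127.2, 127.2, 172.46, 172.46, 180, 180, 180].

### API

Orientations are given as a 3x3 rotation matrix whose columns are the frame's x, y, z axes.
In Python, from workcell import status, vision, manip, masks_of gives the robot as it stands. The module is installed in compiled form; this text tells all that it offers.
- The arm moves only by the tool drive_tool, never from a script. Its argument "moves" is a list of rows, each a list of 3 entries, a list of its own where there are three numbers: the shift along the tool's x, y, z in mm, then the turn, a rotation vector about the tool's x, y, z in rad, then the opening, from 0 (shut) to 1 (fully open). A call has 1 to 8 rows; each row shifts and turns the commanded pose from where the row before left it, along the tool's axes as they then stand; what a row does not reach is not made up. A row lasts 1/8 s, in which the tool goes at most 62.5 mm and 10.7 degrees, less where a joint would pass 70% of its speed; a pose out of reach is approached as far as the arm can. A call is refused whole if a number of a shift passes 62.5 or a number of a turn 0.188, either way. A call with a gripper value outside its range is refused whole. The fingers move at their own pace and stop on an object; the grip force is fixed at half the most. Time passes only in rows, so rows that do not move let the fingers close. It gives the time, the measured TCP pose, the force, the opening and the grip force at its end, in the units of the state.
- status.observe(): the state, without advancing time (a new reading comes with each control period).
- vision.camera(name): name is "scene" or "top" or "wrist"; returns (picture, depth): 420x560x3 uint8, red, green, blue; 420x560 float32, m along the optical axis (not along the pixel's ray), 0 where there is no reading.
- vision.camera_model(name): a dict with "fx", "fy", "cx", "cy" (pixels), "R" (3x3) and "t" (3): a world point X has camera coordinates R X + t; the wrist camera has in their place "hand_eye" (4x4, takes a point from camera to tool coordinates, whose origin is the TCP and whose axes are the flange's). Camera axes: x right, y down, z forward; pixel columns grow to the right and rows downward; lengths in m; the calibration is good to about 2 mm. A picture is of the moment at which its call begins: read the wrist's pose just before it. camera_model takes no time and is no camera call.
- manip.hand_in(): hands the job in; it is judged then, once.
Trained networks look in the newest picture that a camera, given by its name, has taken for a name from the list of things; names that differ only in an ending like _2 or _b are one class to them, and where a whole thing is asked for, a point or a joint stands for the part that bears it (a point fixed in the world has none). Each returns a list of dicts, best first, with "score" (0 to 1); they miss things now and then, are a little off and sometimes report something else, mostly with a low value. They report only what shows in the picture. A call takes as long as a camera call.
- masks_of(target, camera): "mask" (420x560 bool, what is visible of it) and "extent" ([left, top, right, bottom] in pixels, round what is visible of it).
The state is a dict: "t": time; "q": joint angles; "dq": joint speeds; "joint_torque": joint torques, N m; "position": TCP position; "ee_rot": TCP orientation; "contact_force": force on the tool from outside, world axes, zero at the start; "moment": the same for the moment, N m; "finger_gap": finger opening in m; "grip_force": force on a finger pad.
Only numpy, scipy, OpenCV 4.12 (cv2) and the standard library are available. Lean on these libraries where they do the work, as an engineer would, in place of code of your own. Each camera call takes 0.05 s, during which the arm holds its last target. There are 200 camera calls.

### The job

Slicing is finished, so make the hand slicer safe: first turn its thickness knob anticlockwise all the way back to the zero stop, so that the blade gap is closed, and then slide the food guard down the rails until it is fully home against its lower stop, covering the blade. Leave the bowl under the slicer and the other loose things where they are.

Things in the scene. Friction and masses are not known exactly. Their poses are not given: they have to be found in the camera images.
- slicer: hand slicer (mandoline), 400 x 230 x 230 mm, steel and black plastic, fixed on the worktop. Origin on the worktop under the middle of the blade; x runs level from low to high end, y to its left, z up. The deck lies 115 mm above the origin and rises at 31 degrees (0.54 rad) along +x: in this frame up the slope is (0.858, 0, 0.514), out of the deck (-0.514, 0, 0.858).
- thickness_knob (a joint): angle of the thickness knob about the line out of the deck: 0 at the zero stop (its black pointer line points straight up the slope to the longest white mark), growing clockwise as seen from outside, up to 2.6 rad. It stays where it is left. It also lowers the ribbed plate above the blade by 3 mm a radian.
- knob_grip (a point): point to grip the knob, on its axis: in the aluminium bar that stands on a black 58 mm disc on a round black housing outside the slicer's left rail (110 mm to +y). The bar is 60 mm long, 15 mm thick, 30 mm high; this point lies 8 mm below its top, 22 mm above the disc. x axis along the bar towards the pointer end, z out of the deck.
- guard (a joint): travel of the food guard up the slope along the rails, m: 0 fully home against the lower stop (two small black blocks on the rails) with the blade covered, up to 0.135. It stays where it is left (about 3 N to move it).
- guard_grip (a point): middle of the round black grip on the food guard: 39 mm across at its widest, ends 15 mm above this point. The guard is a black plate 120 x 152 mm on the rails with a round chute 86 mm wide, whose steel cap lies 27 mm below this point. x axis up the slope, z out of the deck.
- catch_bowl: small green bowl, 120 mm wide, 60 mm high, standing under the slicer's raised end; origin under its middle. Leave it.
- lemon: lemon, 78 x 55 mm, lying on the cutting board left of the slicer. Leave it.
- mug: white mug, 78 mm wide and 97 mm high with a handle, right of the slicer. Leave it.
- tin: food tin, 75 mm wide, 110 mm high, right of the slicer. Leave it.
- spice_jar: spice jar with black cap, 40 mm wide, 105 mm high, right of the slicer. Leave it.

How it is judged:
By the outcome, as a careful person would: the job done as asked, in the order asked, and still so for the second after the job is handed in, with the robot touching nothing.
It also fails if it takes over 64 s, if anything falls off the work surface, if the arm or the gripper's body presses on something with over 40 N, if the wrist force passes 120 N, or if a joint passes its speed limit or range.

## Working session

There is one attempt and no reset: what is moved stays moved. The work goes in short steps, Python scripts to look and compute and a tool call to move; the robot and the scene stay as the last step left them, time stands still between calls to the robot, and variables do not carry over. Pictures are saved under pics/ and viewed, at most 10 in all, crops included, and the job is handed in when it is done.

Besides the shell and the picture viewer there is one more tool, called after "Emit:" as name(argument=value, ...) on one line, values as JSON. drive_tool: Moves the arm, as the interface text tells. Its arguments: {"type":"object","properties":{"moves":{"type":"array","items":{"type":"array"}}},"required":["moves"]}

```bash
mkdir -p pics
cat > h.py <<'E'
import numpy as np,cv2
from workcell import status,vision,manip,masks_of
def cloud(cam,d):
    m=vision.camera_model(cam);v,u=np.indices(d.shape)
    P=np.dstack([(u-m["cx"])/m["fx"]*d,(v-m["cy"])/m["fy"]*d,d])
    if "R" in m: return (P-np.array(m["t"]))@np.array(m["R"])
    s=status.observe();H=np.array(m["hand_eye"]);T=P@H[:3,:3].T+H[:3,3]
    return T@np.array(s["ee_rot"]).T+np.array(s["position"])
E
python3 - <<'E'
from h import *
s=status.observe();print(s["t"],s["position"],s["ee_rot"],s["finger_gap"],manip.grasp_offset)
ims=[]
for c in("scene","top"):
    p,d=vision.camera(c);np.savez(f"{c}.npz",p=p,d=d);ims.append(p);W=cloud(c,d)
    for n in("slicer","thickness_knob","guard","knob_grip"):
        for r in masks_of(n,c)[:2]:
            k=r["mask"]&(d>0);print(c,n,round(r["score"],2),r["extent"],np.median(W[k],0).round(3))
            np.save(f"m_{c}_{n}.npy",r["mask"]) if r is not None else 0
    cv2.imwrite(f"pics/{c}.png",cv2.resize(p[:,:,::-1],(784,588)))
E
```

```text
0.0 [ 0.18695844 -0.64811023  0.23043462] [[ 9.60824623e-01  2.77156597e-01 -5.15291885e-04]
 [ 2.77157072e-01 -9.60823252e-01  1.62334752e-03]
 [-4.51829509e-05 -1.70256906e-03 -9.99998550e-01]] 0.08560612009480387 0.0187
scene slicer 0.91 [170.4, 175.2, 301.1, 294.8] [0.55  0.167 0.148]
scene thickness_knob 0.93 [278.2, 194.8, 301.9, 216.2] [0.495 0.043 0.142]
scene guard 0.76 [216.6, 170.8, 270.7, 213.3] [0.589 0.12  0.196]
scene knob_grip 0.71 [276.5, 196.2, 302.0, 214.6] [0.497 0.043 0.142]
top slicer 0.66 [164.0, 157.6, 315.4, 240.8] [0.597 0.084 0.15 ]
top thickness_knob 0.57 [250.0, 215.4, 271.2, 238.7] [0.499 0.04  0.142]
top guard 0.65 [206.3, 157.0, 256.2, 215.4] [0.596 0.119 0.184]
top knob_grip 0.9 [250.4, 217.0, 271.8, 236.8] [0.499 0.042 0.142]
```

View pics/scene.png

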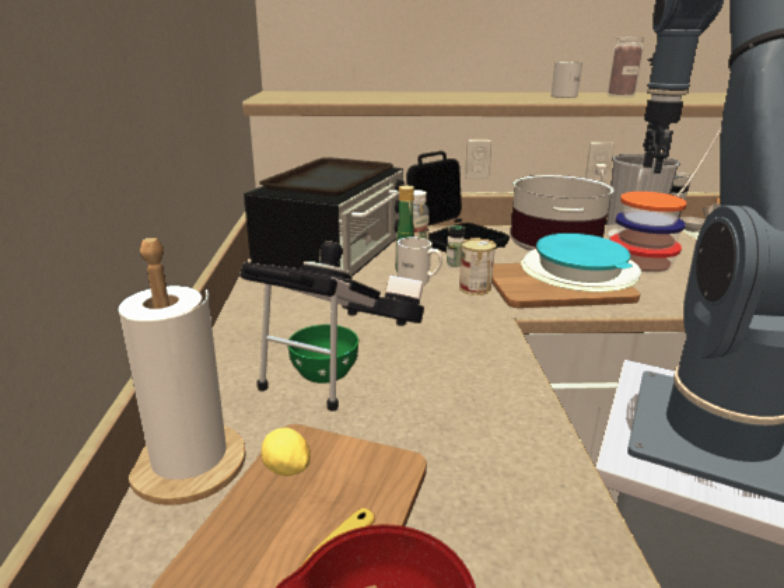

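View pics/top.png

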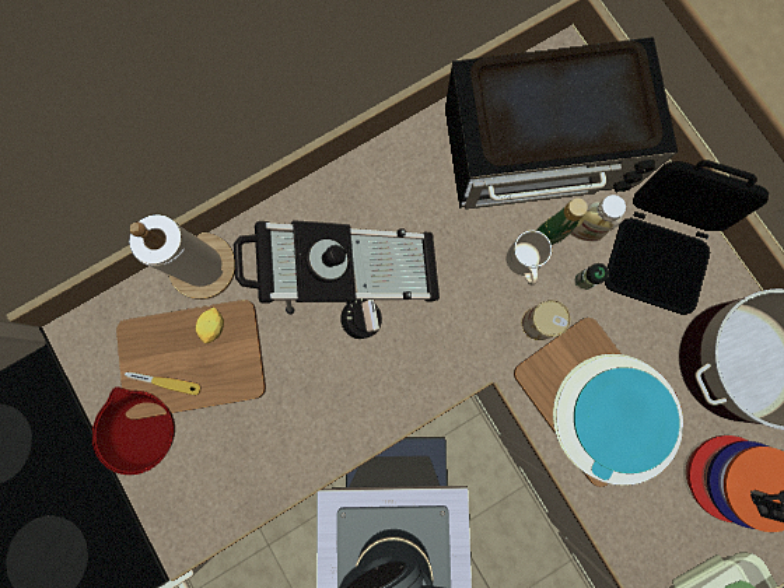

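The scene view shows the slicer on its legs. The top view shows its high end to the left (world +y), the guard grip at (333,255), and the knob on the robot side at (362,318). The bar lies roughly across the slope, so the angle is about 90° or more.

Run:
```python
from h import *
A=[]
for c in("top","scene"):
    z=np.load(c+".npz");p,d=z["p"],z["d"];W=cloud(c,d)
    m=np.load(f"m_{c}_slicer.npy");g=np.load(f"m_{c}_guard.npy");k=np.load(f"m_{c}_knob_grip.npy")
    if c=="top":
        vv,uu=np.indices(d.shape)
        s=(uu>256)&(uu<300)&(vv>170)&(vv<207)&(d>0)
        X=W[s];X=X[(X[:,2]>.08)]
        for i in range(4):
            q=np.linalg.lstsq(np.c_[X[:,:2],np.ones(len(X))],X[:,2],rcond=None)[0]
            r=X[:,2]-np.c_[X[:,:2],np.ones(len(X))]@q;X=X[abs(r)<max(.003,2*r.std())]
        n=np.array([-q[0],-q[1],1]);n/=np.linalg.norm(n);print("n",n,np.degrees(np.arccos(n[2])),r.std(),len(X),X.mean(0))
        h=-n[:2]/np.linalg.norm(n[:2]);yaw=np.arctan2(h[1],h[0]);print("yaw",np.degrees(yaw))
        # edges: rail line from mask min-area-rect in horizontal coords
        Y=W[m&(d>0)];Y=Y[Y[:,2]>.05];r=cv2.minAreaRect(Y[:,:2].astype(np.float32));print(r)
    a=.54;ex=np.array([np.cos(yaw),np.sin(yaw),0]);ey=np.array([-ex[1],ex[0],0]);up=.858*ex+.514*np.array([0,0,1]);nn=-.514*ex+.858*np.array([0,0,1])
    F=np.c_[up,ey,nn]
    for nm,mm in(("guard",g),("knob",k)):
        mm=cv2.dilate(mm.astype(np.uint8),np.ones((3,3)))>0
        P=W[mm&(d>0)];h=P@nn;print(c,nm,len(h),np.percentile(h,[1,10,25,50,75,90,99]).round(3))
        if nm=="guard":T=P[(h>h.max()-.02)]
        else:
            T=P[(h>np.percentile(h,97)-.012)]
        print(" top",len(T),T.mean(0).round(4),"slope coords",(T@F).mean(0).round(4),np.ptp(T@F,axis=0).round(3))
        uv=(T@F)[:,:2]; ev,V=np.linalg.eigh(np.cov(uv.T));print(" dir in slope(up,left)",V[:,1],np.sqrt(ev))
```

```text
n [ 0.0439448  -0.51344709  0.8569953 ] 31.019129329429184 0.001781383345536359 644 [0.61083161 0.02683943 0.09758283]
yaw 94.89189732189398
((0.5705344676971436, 0.09912080317735672), (0.2275625616312027, 0.34214118123054504), 3.9782280921936035)
top guard 2571 [-0.061  0.106  0.11   0.112  0.125  0.131  0.171]
 top 169 [0.6047 0.0917 0.2187] slope coords [ 0.1466 -0.6103  0.1672] [0.036 0.036 0.02 ]
 dir in slope(up,left) [-0.52394658  0.85175113] [0.00919278 0.00957674]
top knob 435 [0.098 0.102 0.109 0.113 0.137 0.142 0.144]
 top 135 [0.5007 0.0287 0.1542] slope coords [ 0.0671 -0.5013  0.1396] [0.019 0.057 0.014]
 dir in slope(up,left) [-0.10202935  0.99478139] [0.00440153 0.01702469]
scene guard 906 [0.093 0.099 0.108 0.123 0.151 0.166 0.218]
 top 4 [ 0.887  -0.3752  0.0246] slope coords [-0.373  -0.8518  0.2521] [0.025 0.019 0.015]
 dir in slope(up,left) [-0.80985684 -0.58662756] [0.00171025 0.01379864]
scene knob 465 [0.099 0.104 0.111 0.123 0.133 0.14  0.188]
 top 34 [ 0.6658 -0.2799  0.0117] slope coords [-0.282  -0.6395  0.1825] [0.066 0.096 0.021]
 dir in slope(up,left) [0.61087484 0.79172718] [0.01044466 0.03831431]
```

```bash
cat >> h.py <<'E'
from scipy.spatial.transform import Rotation as Ro
def frame(yaw):
    c,s=np.cos(yaw),np.sin(yaw);ex=np.array([c,s,0]);ez=np.array([0,0,1.]);return np.c_[.8575*ex+.5141*ez,[-s,c,0],-.5141*ex+.8575*ez]
F=frame(np.radians(94.6))
def toolR(phi): # closing dir at angle phi (deg, anticlockwise from outside) from -up
    z=-F[:,2];r=np.radians(phi);y=-(np.cos(r)*F[:,0]+np.sin(r)*F[:,1]);return np.c_[np.cross(y,z),y,z]
def rows(pT,RT,n,p=None,R=None):
    s=status.observe();p=np.array(s["position"]) if p is None else p;R=np.array(s["ee_rot"]) if R is None else R
    rv=Ro.from_matrix(R.T@RT).as_rotvec();print("rot",rv.round(3),np.degrees(np.linalg.norm(rv)).round(1),"dist tool",(R.T@(pT-p)*1000).round(1))
    for i in range(n):
        Ri=R@Ro.from_rotvec(rv*i/n).as_matrix();print((Ri.T@(pT-p)/n*1000).round(1).tolist(),(rv/n).round(4).tolist())
E
python3 - <<'E'
from h import *
s=status.observe();p=np.array(s["position"])+[0,0,.1]
g=F@np.r_[0,0,0]+np.array([0.5007,0.0287,0.1542])
c=(F.T@g);print(c)
G=F@[c[0],c[1],.135];print(G)
rows(G+F[:,2]*(.12-.0187),toolR(-3),14,p=p)
E
```

```text
[ 0.06937177 -0.50138889  0.13816335]
[0.50056921 0.03032559 0.15142653]
rot [0.54  0.04  0.247] 34.1 dist tool [ 479.  -514.3   93. ]
[34.2, -36.7, 6.6] [0.0386, 0.0029, 0.0176]
[33.5, -37.0, 8.2] [0.0386, 0.0029, 0.0176]
[32.9, -37.3, 9.7] [0.0386, 0.0029, 0.0176]
[32.2, -37.5, 11.2] [0.0386, 0.0029, 0.0176]
[31.5, -37.6, 12.8] [0.0386, 0.0029, 0.0176]
[30.8, -37.6, 14.3] [0.0386, 0.0029, 0.0176]
[30.1, -37.5, 15.8] [0.0386, 0.0029, 0.0176]
[29.4, -37.4, 17.4] [0.0386, 0.0029, 0.0176]
[28.7, -37.2, 18.9] [0.0386, 0.0029, 0.0176]
[27.9, -37.0, 20.4] [0.0386, 0.0029, 0.0176]
[27.2, -36.6, 21.9] [0.0386, 0.0029, 0.0176]
[26.5, -36.2, 23.4] [0.0386, 0.0029, 0.0176]
[25.8, -35.8, 24.8] [0.0386, 0.0029, 0.0176]
[25.1, -35.2, 26.3] [0.0386, 0.0029, 0.0176]
```

Emit:
drive_tool(moves=[[[0,0,-50],[0,0,0],1],[[0,0,-50],[0,0,0],1],[[34,-37,7],[0.039,0.003,0.018],1],[[33,-37,8],[0.039,0.003,0.018],1],[[33,-37,10],[0.039,0.003,0.018],1],[[32,-37,11],[0.039,0.003,0.018],1],[[31,-38,13],[0.039,0.003,0.018],1],[[31,-38,14],[0.039,0.003,0.018],1]])

```text
t: 1.5
position: [0.323, -0.3785, 0.2916]
ee_rot: [[0.985, 0.167, -0.035], [0.17, -0.958, 0.231], [0.005, -0.233, -0.972]]
contact_force: [0.9, 0.1, 0.9]
finger_gap: 0.0857
grip_force: 0.0
```

Emit:
drive_tool(moves=[[[30,-37,16],[0.039,0.003,0.018],1],[[29,-37,17],[0.039,0.003,0.018],1],[[29,-37,19],[0.039,0.003,0.018],1],[[28,-37,20],[0.039,0.003,0.018],1],[[27,-37,22],[0.039,0.003,0.018],1],[[26,-36,23],[0.039,0.003,0.018],1],[[0,0,0],[0,0,0],1],[[0,0,0],[0,0,0],1]])

```text
t: 2.5
position: [0.4587, -0.1136, 0.2532]
ee_rot: [[0.998, 0.051, -0.042], [0.064, -0.891, 0.449], [-0.015, -0.45, -0.893]]
contact_force: [-0.3, -0.6, 0.8]
finger_gap: 0.0856
grip_force: 0.0
```

Run:
```python
from h import *
s=status.observe();print(s["t"],np.round(s["q"],1),np.round(s["position"],4))
p,d=vision.camera("wrist");np.savez("wrist1.npz",p=p,d=d)
W=cloud("wrist",d)
for n in("knob_grip","thickness_knob","guard"):
    for r in masks_of(n,"wrist")[:1]:
        k=r["mask"]&(d>0);print(n,r["score"],r["extent"],k.sum(),np.median(W[k]@F,0))
        h=W[k]@F
        if n!="guard":
            top=h[:,2]>np.percentile(h[:,2],95)-.006;T=h[top];ev,V=np.linalg.eigh(np.cov(T[:,:2].T));print(T.mean(0),T.min(0),T.max(0),V[:,1])
            r2=cv2.minAreaRect(T[:,:2].astype(np.float32)*1000);print(r2)
cv2.imwrite("pics/w1.png",p[:,:,::-1])
G=F@[.0694,-.5014,.135]
rows(G+F[:,2]*(.12-.0187),toolR(-3),2)
```

```text
2.5 [ 31.7  23.3  -9.2 102.8 -21.3  68.8 -53.4] [ 0.4587 -0.1136  0.2532]
knob_grip 0.77 [168.7, 105.2, 230.7, 171.3] 2679 [ 0.0625347  -0.50395998  0.11064755]
[ 0.06633624 -0.5037961   0.13903215] [ 0.05671401 -0.53221721  0.13432151] [ 0.07658426 -0.47285028  0.14213075] [-0.10517192  0.99445405]
((66.8365478515625, -502.57427978515625), (15.201204299926758, 59.87800598144531), 5.85097074508667)
thickness_knob 0.64 [168.6, 107.8, 228.0, 169.9] 2624 [ 0.06209034 -0.50408215  0.11066857]
[ 0.06629775 -0.50383779  0.13906112] [ 0.05671401 -0.53217608  0.13432151] [ 0.07658426 -0.47297357  0.14213075] [-0.10461417  0.99451288]
((66.8377456665039, -502.5860290527344), (15.201204299926758, 59.39266586303711), 5.85097074508667)
guard 0.9 [28.6, 1.6, 182.5, 106.9] 13786 [ 0.13614239 -0.58316377  0.11009003]
rot [0.073 0.002 0.03 ] 4.5 dist tool [ 52.  -73.4  53.1]
[26.0, -36.7, 26.5] [0.0363, 0.0012, 0.0149]
[25.4, -36.1, 27.9] [0.0363, 0.0012, 0.0149]
```

View pics/w1.png

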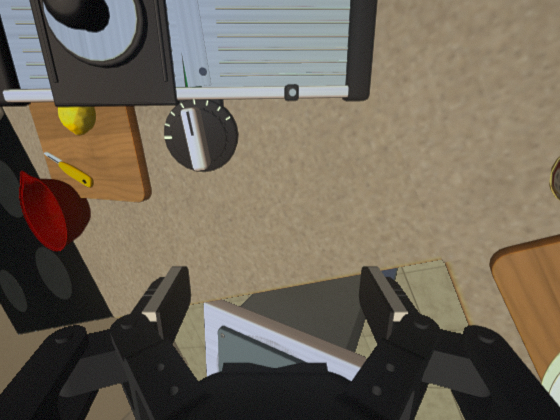

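Run:
```python
from h import *
G=F@[.0667,-.503,.135]
rows(G+F[:,2]*(.07-.0187),toolR(6),4)
```

```text
rot [ 0.072  0.008 -0.127] 8.4 dist tool [ 53.8 -74.3 103.1]
[13.5, -18.6, 25.8] [0.0181, 0.002, -0.0318]
[14.0, -17.7, 26.1] [0.0181, 0.002, -0.0318]
[14.5, -16.7, 26.5] [0.0181, 0.002, -0.0318]
[14.9, -15.8, 26.8] [0.0181, 0.002, -0.0318]
```

Emit:
drive_tool(moves=[[[13.5,-18.6,25.8],[0.018,0.002,-0.032],0.6],[[14,-17.7,26.1],[0.018,0.002,-0.032],0.6],[[14.5,-16.7,26.5],[0.018,0.002,-0.032],0.6],[[14.9,-15.8,26.8],[0.018,0.002,-0.032],0.6],[[0,0,0],[0,0,0],0.6],[[0,0,0],[0,0,0],0.6]])

```text
t: 3.45
position: [0.5045, 0.0019, 0.194]
ee_rot: [[0.984, 0.173, -0.042], [0.17, -0.842, 0.512], [0.054, -0.511, -0.858]]
contact_force: [-0.4, 0.2, -0.7]
finger_gap: 0.0512
grip_force: 0.0
```

Run:
```python
from h import *
s=status.observe();print(s["t"],np.round(s["q"],1),np.round(s["position"],4))
p,d=vision.camera("wrist")
W=cloud("wrist",d)
for r in masks_of("knob_grip","wrist")[:1]:
        k=r["mask"]&(d>0);h=W[k]@F;print(r["score"],r["extent"])
        top=abs(h[:,2]-np.percentile(h[:,2],95))<.006;T=h[top];ev,V=np.linalg.eigh(np.cov(T[:,:2].T));print(T.mean(0),T.min(0),T.max(0),V[:,1])
        r2=cv2.minAreaRect(T[:,:2].astype(np.float32)*1000);print(r2,np.percentile(h[:,2],[5,25,50,75,95]))
cv2.imwrite("pics/w2.png",p[:,:,::-1])
G=F@[.0667,-.503,.135]
rows(G+F[:,2]*(-.0187),toolR(6),2)
```

```text
3.45 [ 25.   28.5 -15.4 107.4 -27.1  56.9 -51.2] [0.5045 0.0019 0.194 ]
0.83 [231.8, 180.2, 313.4, 273.4]
[ 0.06754404 -0.50570023  0.13902647] [ 0.05729759 -0.53306387  0.13425676] [ 0.07741906 -0.47400886  0.14181702] [-0.11706498  0.99312426]
((67.55943298339844, -503.55615234375), (14.445906639099121, 59.4501838684082), 6.5768561363220215) [0.10834959 0.10940774 0.11023371 0.13873546 0.14016807]
rot [ 0.001 -0.     0.001] 0.0 dist tool [-0.2 -0.1 70.3]
[-0.1, -0.1, 35.1] [0.0003, -0.0001, 0.0003]
[-0.1, -0.0, 35.1] [0.0003, -0.0001, 0.0003]
```

View pics/w2.png

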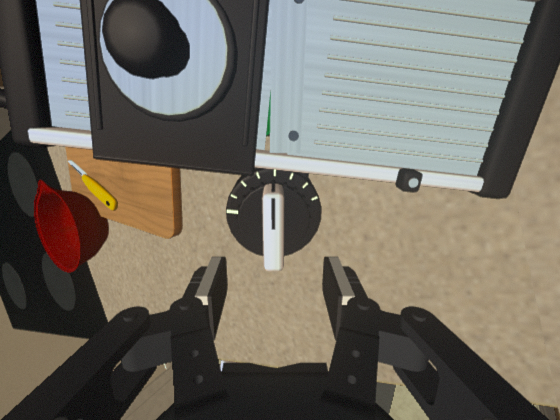

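The long white zero mark is at (232,212), up the slope, and the bar at (273,228) lies centred between the fingers with its pointer toward the rail. I'll descend and grip.

Emit:
drive_tool(moves=[[[0.2,-0.8,30],[0,0,0],0.6],[[0,0,25],[0,0,0],0.6],[[0,0,16],[0,0,0],0.6],[[0,0,0],[0,0,0],0.6],[[0,0,0],[0,0,0],0],[[0,0,0],[0,0,0],0],[[0,0,0],[0,0,0],0],[[0,0,0],[0,0,0],0]])

```text
t: 4.55
position: [0.5021, 0.0391, 0.1341]
ee_rot: [[0.984, 0.174, -0.041], [0.17, -0.842, 0.512], [0.055, -0.511, -0.858]]
contact_force: [-1.0, -5.0, 7.1]
finger_gap: 0.0139
grip_force: 59.7
```

Emit:
drive_tool(moves=[[[0,0,-0.5],[0,0,-0.08],0],[[0,0,-0.5],[0,0,-0.16],0],[[0,0,0],[0,0,-0.16],0],[[0,0,0],[0,0,-0.16],0],[[0,0,0],[0,0,-0.16],0],[[0,0,0],[0,0,-0.16],0],[[0,0,0],[0,0,-0.16],0],[[0,0,0],[0,0,-0.16],0]])

```text
t: 5.55
position: [0.5006, 0.0403, 0.1349]
ee_rot: [[0.188, 0.981, -0.044], [0.847, -0.139, 0.514], [0.498, -0.134, -0.857]]
contact_force: [-4.6, 1.4, 4.1]
finger_gap: 0.0139
grip_force: 60.0
```

Emit:
drive_tool(moves=[[[0,0,0],[0,0,-0.1],0],[[0,0,0],[0,0,-0.08],0],[[0,0,0],[0,0,0],0]])

```text
t: 5.92
position: [0.5003, 0.0403, 0.1349]
ee_rot: [[0.014, 0.999, -0.045], [0.858, 0.011, 0.514], [0.514, -0.045, -0.857]]
contact_force: [-5.7, -0.1, 6.9]
finger_gap: 0.0139
grip_force: 60.4
```

```bash
cat > st.py <<'E'
from h import *
s=status.observe();R=np.array(s["ee_rot"]);x=F.T@R[:,0]
print(s["t"],np.round(s["q"],1),"slope",(F.T@s["position"]).round(4),"F",(F.T@s["contact_force"]).round(1),"M",(F.T@s["moment"]).round(2),"x in slope",x.round(3),"knob ang(deg)",np.degrees(np.arctan2(-x[1],x[0])).round(2),s["finger_gap"],s["grip_force"])
E
python3 st.py
```

```text
5.925 [ 37.2  36.5 -40.6 112.2 -11.8  43.1  10.7] slope [ 0.0694 -0.502   0.1157] F [3.8 5.7 5.8] M [ 0.88 -0.28  0.02] x in slope [ 0.996 -0.082  0.001] knob ang(deg) 4.73 0.013930206230218949 60.38404405117035
```

Emit:
drive_tool(moves=[[[0,0,0],[0,0,-0.04],0],[[0,0,0],[0,0,-0.03],0],[[0,0,0],[0,0,0],0]])

```text
t: 6.3
position: [0.5003, 0.0403, 0.1349]
ee_rot: [[-0.056, 0.997, -0.045], [0.855, 0.071, 0.513], [0.515, -0.01, -0.857]]
contact_force: [-6.1, 0.4, 7.7]
finger_gap: 0.0138
grip_force: 60.5
```

```bash
python3 st.py
```

```text
6.3 [ 37.9  36.8 -41.7 112.1 -10.8  43.   13.6] slope [ 0.0694 -0.5019  0.1157] F [4.7 6.  6.1] M [ 0.98 -0.38  0.06] x in slope [ 1.    -0.013  0.001] knob ang(deg) 0.75 0.013761761183849364 60.45779764652252
```

Emit:
drive_tool(moves=[[[0,0,0],[0,0,-0.03],0],[[0,0,0],[0,0,0],0]])

```text
t: 6.55
position: [0.5002, 0.0403, 0.1349]
ee_rot: [[-0.084, 0.995, -0.045], [0.853, 0.095, 0.514], [0.516, 0.005, -0.857]]
contact_force: [-5.7, 0.2, 8.3]
finger_gap: 0.0139
grip_force: 60.7
```

```bash
python3 st.py
```

```text
6.55 [ 38.2  36.9 -42.2 112.1 -10.3  43.   14.8] slope [ 0.0694 -0.5018  0.1157] F [4.8 5.7 6.8] M [ 1.1  -0.39 -0.66] x in slope [1.    0.015 0.002] knob ang(deg) -0.88 0.013945977948950939 60.73833882808685
```

Emit:
drive_tool(moves=[[[0,0,0],[0,0,-0.03],0],[[0,0,0],[0,0,0],0]])

```text
t: 6.8
position: [0.5002, 0.0403, 0.1349]
ee_rot: [[-0.112, 0.993, -0.045], [0.849, 0.119, 0.514], [0.516, 0.019, -0.857]]
contact_force: [-5.5, 0.8, 8.1]
finger_gap: 0.014
grip_force: 65.0
```

```bash
python3 st.py
```

```text
6.8 [ 38.5  37.1 -42.7 112.1  -9.9  43.   15.9] slope [ 0.0694 -0.5018  0.1157] F [5.2 5.5 6.3] M [ 1.08 -0.52 -1.34] x in slope [0.999 0.044 0.002] knob ang(deg) -2.51 0.014042038618130376 65.00135779380798
```

Emit:
drive_tool(moves=[[[0,0,0],[0,0,0],0.6],[[0,0,0],[0,0,0],0.6],[[0,0,0],[0,0,0],0.6],[[0,0,-25],[0,0,0],0.6],[[0,0,-50],[0,0,0],0.6],[[0,0,-50],[0,0,0],0.8],[[0,0,0],[0,0,0],0.8],[[0,0,0],[0,0,0],0.8]])

```text
t: 7.8
position: [0.5065, -0.0243, 0.2411]
ee_rot: [[-0.114, 0.993, -0.043], [0.85, 0.12, 0.513], [0.514, 0.022, -0.857]]
contact_force: [-0.7, -0.3, -0.2]
finger_gap: 0.0684
grip_force: 0.0
```

```bash
python3 st.py
python3 - <<'E'
from h import *
p,d=vision.camera("wrist");W=cloud("wrist",d)
cv2.imwrite("pics/w3.png",p[:,:,::-1])
for n in("knob_grip","guard"):
    for r in masks_of(n,"wrist")[:1]:
        k=r["mask"]&(d>0);h=W[k]@F;t=np.percentile(h[:,2],95);T=h[abs(h[:,2]-t)<.006];print(n,r["score"],r["extent"],T.mean(0),T.min(0),T.max(0))
        if n=="knob_grip":print(np.linalg.eigh(np.cov(T[:,:2].T))[1][:,1])
p,d=vision.camera("top");W=cloud("top",d)
for r in masks_of("guard","top")[:1]:
    k=r["mask"]&(d>0);h=W[k]@F;T=h[(h[:,2]>.15)&(h[:,2]<.19)];print("top",r["score"],len(T),T.mean(0),T.min(0),T.max(0))
E
```

```text
7.8 [ 45.8  30.7 -44.1 101.9 -11.1  61.1  18.1] slope [ 0.0684 -0.503   0.2401] F [-0.3  0.8 -0.1] M [0.01 0.5  0.02] x in slope [0.999 0.046 0.001] knob ang(deg) -2.63 0.06836146804357066 0.0
knob_grip 0.64 [242.9, 166.9, 307.8, 237.6] [ 0.06965857 -0.50227287  0.1382172 ] [ 0.03903342 -0.50983927  0.13341998] [ 0.0978148  -0.49477899  0.14115242]
[-0.99999285  0.00378235]
guard 0.58 [307.8, 38.4, 508.6, 191.3] [ 0.14634041 -0.60976321  0.16578221] [ 0.12794012 -0.62941691  0.16005917] [ 0.16458334 -0.59328264  0.16951148]
top 0.95 173 [ 0.1494837  -0.60982144  0.16510376] [ 0.12832958 -0.6294452   0.15080757] [ 0.16619    -0.59386332  0.17176229]
```

View pics/w3.png

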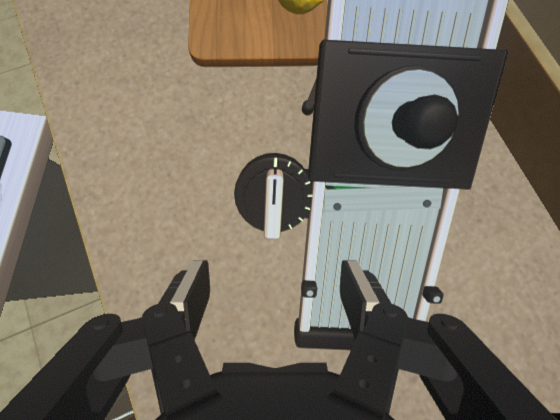

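The pointer line at (275,185) now aligns with the long mark, and the bar direction is within 0.3° of straight up the slope, so the knob is at zero. The guard grip is at (427,122) and the stops are at (309,288) and (432,294).

Run:
```python
from h import *
g=np.array([.1465,-.611,.156])
R=F@np.c_[[1,0,0],[0,-1,0],[0,0,-1]]
p1=F@[.1465,-.611,.139+.06];rows(p1,R,4)
p,d=vision.camera("wrist");W=cloud("wrist",d)@F
for u,v in((309,286),(432,292)):
    b=W[v-8:v+9,u-9:u+10].reshape(-1,3);b=b[b[:,2]>np.percentile(b[:,2],85)-.003];print(b.min(0),b.max(0))
k=masks_of("guard","wrist")[0]["mask"]
h=W[k];h=h[(h[:,2]>.09)&(h[:,2]<.125)];print("guard plate",np.percentile(h,[1,99],axis=0))
```

```text
rot [-0.003 -0.002  0.046] 2.7 dist tool [ 72.7 111.7  40.5]
[18.2, 27.9, 10.1] [-0.0007, -0.0004, 0.0116]
[18.5, 27.7, 10.1] [-0.0007, -0.0004, 0.0116]
[18.8, 27.5, 10.1] [-0.0007, -0.0004, 0.0116]
[19.1, 27.3, 10.2] [-0.0007, -0.0004, 0.0116]
[-0.03441764 -0.55339804  0.11233042] [ 0.15088897 -0.500696    0.38218737]
[-0.03460266 -0.68420103  0.11275411] [ 0.15088897 -0.500696    0.38218737]
guard plate [[ 0.08702053 -0.68867899  0.10208996]
 [ 0.2046516  -0.53602692  0.12249489]]
```

Emit:
drive_tool(moves=[[[18.2,27.9,10],[0,0,0.0115],0.9],[[18.5,27.7,10],[0,0,0.0115],0.9],[[18.8,27.5,10],[0,0,0.0115],0.9],[[19.1,27.3,10],[0,0,0.0115],0.9],[[0,0,0],[0,0,0],0.9],[[0,0,0],[0,0,0],0.9]])

```text
t: 8.9
position: [0.6072, 0.071, 0.2465]
ee_rot: [[-0.069, 0.997, -0.044], [0.855, 0.081, 0.513], [0.514, -0.002, -0.857]]
contact_force: [-0.1, -0.6, 0.6]
finger_gap: 0.0768
grip_force: 0.0
```

```bash
python3 st.py
python3 - <<'E'
from h import *
p,d=vision.camera("wrist");W=cloud("wrist",d)
cv2.imwrite("pics/w4.png",p[:,:,::-1])
for r in masks_of("guard","wrist")[:1]:
    k=r["mask"]&(d>0);h=W[k]@F;T=h[(h[:,2]>.15)&(h[:,2]<.19)];print(r["score"],len(T),T.mean(0),T.min(0),T.max(0))
E
```

```text
8.9 [ 30.6  35.6 -41.2  90.9  -9.6  61.2   4.4] slope [ 0.1456 -0.6109  0.2001] F [-0.2  0.2  0.8] M [0.03 0.55 0.01] x in slope [ 1. -0.  0.] knob ang(deg) 0.01 0.0767532102366172 0.0
0.59 2476 [ 0.14978584 -0.61302666  0.16548282] [ 0.127827   -0.63196731  0.15001   ] [ 0.16492609 -0.59461774  0.17059223]
```

View pics/w4.png

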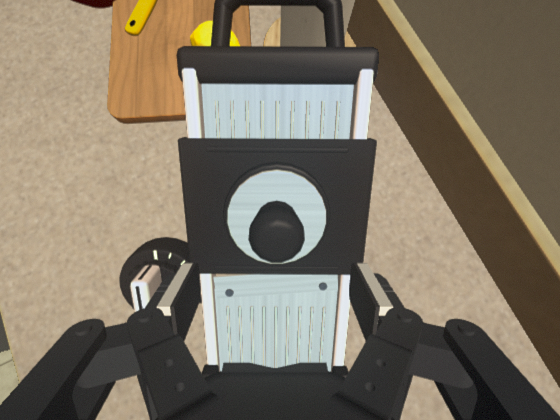

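The grip is at (277,232), centred between the fingers. I'll descend and grip it.

Emit:
drive_tool(moves=[[[0.7,1.2,25],[0,0,0],0.9],[[0,0,25],[0,0,0],0.9],[[0,0,11],[0,0,0],0.9],[[0,0,0],[0,0,0],0.9],[[0,0,0],[0,0,0],0],[[0,0,0],[0,0,0],0],[[0,0,0],[0,0,0],0],[[0,0,0],[0,0,0],0]])

```text
t: 10.0
position: [0.6058, 0.1024, 0.196]
ee_rot: [[-0.068, 0.997, -0.043], [0.855, 0.081, 0.512], [0.514, -0.002, -0.858]]
contact_force: [-5.4, -6.1, 8.9]
finger_gap: 0.0356
grip_force: 58.9
```

```bash
python3 st.py
```

```text
10.0 [ 27.7  38.1 -40.8  95.3  -8.9  53.5   3.6] slope [ 0.1467 -0.6121  0.1406] F [-0.3  5.9 10.6] M [ 1.24  0.46 -0.  ] x in slope [ 1. -0. -0.] knob ang(deg) 0.02 0.035606231622275795 58.94302566535771
```

Emit:
drive_tool(moves=[[[-6,0,0],[0,0,0],0],[[-12,0,0],[0,0,0],0],[[-12,0,0],[0,0,0],0],[[-12,0,0],[0,0,0],0],[[-12,0,0],[0,0,0],0],[[-12,0,0],[0,0,0],0],[[-12,0,0],[0,0,0],0],[[-6,0,0],[0,0,0],0]])

```text
t: 11.0
position: [0.6112, 0.0299, 0.1524]
ee_rot: [[-0.068, 0.997, -0.044], [0.855, 0.08, 0.512], [0.514, -0.003, -0.858]]
contact_force: [-6.3, -5.4, 11.3]
finger_gap: 0.0359
grip_force: 59.1
```

```bash
python3 st.py
```

```text
11.0 [ 32.8  42.3 -39.6  94.6  -6.7  53.7   9.3] slope [ 0.0619 -0.6116  0.1406] F [ 1.6  6.7 12.2] M [1.65 0.23 0.09] x in slope [ 1.    -0.001 -0.   ] knob ang(deg) 0.06 0.03587317817147878 59.10546421073377
```

Moved 85 mm; about 25 mm should remain.

Emit:
drive_tool(moves=[[[-6,0,0],[0,0,0],0],[[-6,0,0],[0,0,0],0],[[-4,0,0],[0,0,0],0],[[-2,0,0],[0,0,0],0],[[0,0,0],[0,0,0],0]])

```text
t: 11.62
position: [0.6124, 0.0147, 0.1433]
ee_rot: [[-0.068, 0.997, -0.044], [0.855, 0.081, 0.512], [0.514, -0.003, -0.858]]
contact_force: [-6.9, -6.2, 9.4]
finger_gap: 0.0356
grip_force: 59.0
```

```bash
python3 st.py
```

```text
11.625 [ 33.8  43.2 -39.3  94.3  -6.2  53.9  10.4] slope [ 0.0441 -0.6116  0.1406] F [ 0.   7.4 10.9] M [1.67 0.6  0.06] x in slope [ 1.    -0.001 -0.   ] knob ang(deg) 0.06 0.03564567045196893 59.03478627093136
```

Emit:
drive_tool(moves=[[[-2,0,0],[0,0,0],0],[[-2,0,0],[0,0,0],0],[[0,0,0],[0,0,0],0]])

```text
t: 12.0
position: [0.6126, 0.0114, 0.1413]
ee_rot: [[-0.068, 0.997, -0.044], [0.855, 0.081, 0.512], [0.514, -0.003, -0.858]]
contact_force: [-6.5, -5.0, 10.3]
finger_gap: 0.0358
grip_force: 59.1
```

```bash
python3 st.py
```

```text
12.0 [ 34.   43.4 -39.2  94.2  -6.   53.9  10.6] slope [ 0.0403 -0.6115  0.1406] F [ 1.5  6.8 11.2] M [1.7  0.46 0.  ] x in slope [ 1.    -0.001 -0.   ] knob ang(deg) 0.05 0.03582260665199458 59.05938908457756
```

Emit:
drive_tool(moves=[[[-2,0,0],[0,0,0],0],[[-1,0,0],[0,0,0],0],[[0,0,0],[0,0,0],0]])

```text
t: 12.38
position: [0.6128, 0.0092, 0.14]
ee_rot: [[-0.068, 0.997, -0.044], [0.855, 0.081, 0.512], [0.514, -0.003, -0.858]]
contact_force: [-6.8, -4.3, 11.1]
finger_gap: 0.0356
grip_force: 59.1
```

Emit:
drive_tool(moves=[[[-2,0,0],[0,0,0],0],[[-1,0,0],[0,0,0],0],[[0,0,0],[0,0,0],0]])

```text
t: 12.75
position: [0.6128, 0.0091, 0.1399]
ee_rot: [[-0.07, 0.997, -0.045], [0.853, 0.083, 0.515], [0.517, -0.002, -0.856]]
contact_force: [-9.3, -1.3, 18.7]
finger_gap: 0.0356
grip_force: 59.4
```

```bash
python3 st.py
```

```text
12.75 [ 34.2  43.7 -39.3  94.   -6.   54.1  11. ] slope [ 0.0376 -0.6116  0.1405] F [ 9.1  9.4 16.3] M [ 2.03 -1.45 -0.11] x in slope [1.    0.001 0.003] knob ang(deg) -0.08 0.03563881508698833 59.43661272525787
```

Emit:
drive_tool(moves=[[[-2,0,0],[0,0,0],0],[[-1,0,0],[0,0,0],0],[[0,0,0],[0,0,0],0]])

```text
t: 13.12
position: [0.6128, 0.0091, 0.1398]
ee_rot: [[-0.072, 0.996, -0.046], [0.851, 0.085, 0.517], [0.519, -0.002, -0.854]]
contact_force: [-11.4, 4.8, 25.4]
finger_gap: 0.0358
grip_force: 59.8
```

```bash
python3 st.py
```

```text
13.125 [ 34.4  43.8 -39.4  94.   -6.1  54.2  11.2] slope [ 0.0375 -0.6115  0.1405] F [17.9 11.  18.9] M [ 2.33 -3.25 -0.22] x in slope [1.    0.003 0.006] knob ang(deg) -0.18 0.03583725124821081 59.755599070340395
```

It is against the stop: no motion, with the force rising. I'll release and back off.

Emit:
drive_tool(moves=[[[0,0,0],[0,0,0],0.9],[[0,0,0],[0,0,0],0.9],[[0,0,0],[0,0,0],0.9],[[0,0,0],[0,0,0],0.9],[[0,0,-20],[0,0,0],0.9],[[0,0,-50],[0,0,0],0.9],[[0,0,-60],[0,0,0],0.9],[[0,0,0],[0,0,0],0.9]])

```text
t: 14.12
position: [0.622, -0.0647, 0.2508]
ee_rot: [[-0.068, 0.997, -0.035], [0.856, 0.076, 0.511], [0.512, 0.005, -0.859]]
contact_force: [0.5, 0.4, -0.7]
finger_gap: 0.0768
grip_force: 0.0
```

```bash
python3 st.py
python3 - <<'E'
from h import *
p,d=vision.camera("wrist");W=cloud("wrist",d)
cv2.imwrite("pics/w5.png",p[:,:,::-1])
for n in("guard","knob_grip"):
  for r in masks_of(n,"wrist")[:1]:
    k=r["mask"]&(d>0);h=W[k]@F;t=np.percentile(h[:,2],95);T=h[abs(h[:,2]-t)<.006];print(n,r["score"],r["extent"],T.mean(0),T.min(0),T.max(0),np.linalg.eigh(np.cov(T[:,:2].T))[1][:,1])
E
```

```text
14.125 [ 39.3  39.  -39.8  82.6  -7.   70.8  12.3] slope [ 0.0309 -0.6148  0.2738] F [-0.  -0.5 -0.8] M [ 0.04  0.56 -0.06] x in slope [ 1.    -0.001 -0.003] knob ang(deg) 0.05 0.07675420924382642 0.0
guard 0.98 [196.2, 124.7, 348.5, 235.1] [ 0.03929356 -0.61090839  0.1636974 ] [ 0.02013145 -0.62893759  0.15771877] [ 0.05616977 -0.59285903  0.16722297] [0.02349025 0.99972407]
knob_grip 0.6 [130.9, 126.1, 196.5, 189.8] [ 0.06959218 -0.50252467  0.13648347] [ 0.03924598 -0.50926421  0.13185486] [ 0.09786378 -0.49399323  0.13981023] [-0.99999645  0.00266451]
```

View pics/w5.png

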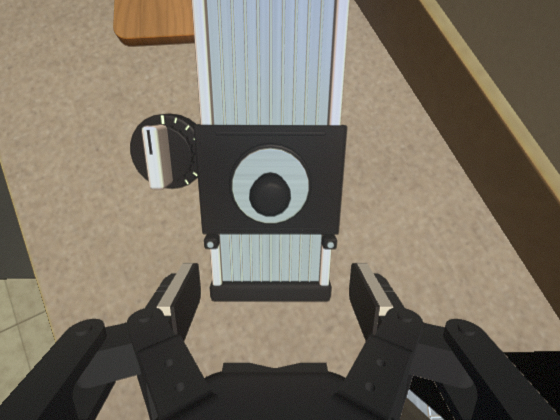

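The guard's lower edge sits on both stops at (211,241) and (329,241), and the knob at (155,157) still points straight up the slope. The arm is clear.

```bash
python3 -c "
from workcell import manip
print(manip.hand_in())"
```

```text
the job is handed in; nothing more can be done
None
```

The slicer is safe: the thickness knob was turned back to its zero stop first, then the food guard was slid fully home over the blade, and the job is handed in after about 14 s; the bowl and other loose things were left alone.

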